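# Latch a slide carrier into the sloping drying stand

### The arm

A 7-joint arm with a two-finger parallel gripper is mounted at the origin on a cart in front of the work surface, level with it; the furniture and walls round the work are solid. World frame = base frame: x ahead of the robot, y to its left, z up, the work surface at z = 0. Lengths are in m, angles in rad, forces in N, time in s.
With the tool pointing down it reaches from about 0.4 to 0.85 m from the base axis. Payload 4.5 kg.
Tool frame: the origin (TCP) lies at the very end of the fingers, on their centre line; the grasp point (between the pads) lies 19 mm behind it; z points along the fingers, y is the line along which they close (so a half turn about z gives the same grasp; the last joint's range is limited). The gripper opens to 88 mm and grips with 3 to 60 N. Pads are 18 mm wide; open, the fingers measure 123 mm over their backs; the gripper's body (75 mm by 187 mm) begins 45 mm behind the grasp point.
Start: joints at [1.194, 0.689, -0.195, 1.565, 0.157, 0.902, -0.215], TCP at [0.25, -0.573, 0.239] pointing down, gripper open.
Joint ranges: [-3.01, 3.01], [-0.46, 2.08], [-1.47, 1.51], [0.13, 2.56], [-1, 4.14], [0.04, 2.09], [-2.66, 2.66]. Speed limits (rad/s): [2.57, 2.57, 3.14, 3.14, 3.14, 3.14, 3.14].

### API

Orientations are given as a unit quaternion [x, y, z, w].
In Python, from plant import r gives the robot as it stands. The module is installed in compiled form; this text tells all that it offers.
- The arm moves only by the tool step_arm, never from a script. Its argument "increments" is a list of rows, each a list of 2 entries, a list of its own where there are three numbers: the shift along the world's x, y, z in cm, then the turn, a rotation vector about the world's x, y, z in degrees. A call has exactly 10 rows; each row shifts and turns the commanded pose from where the row before left it; what a row does not reach is not made up. A row lasts 1/10 s, in which the tool goes at most 50 mm and 8.59 degrees, less where a joint would pass 70% of its speed; a pose out of reach is approached as far as the arm can. A call is refused whole if a number of a shift passes 5 or a number of a turn 8.59, either way. A call with a gripper value outside its range is refused whole. "fingers" is the opening, from 0 (shut) to 1 (fully open), set as the call begins (left out, the last holds). The fingers move at their own pace and stop on an object; "grip_force" is the grip in N (left out, the last holds). Time passes only in rows, so rows that do not move let the fingers close, or fill a call up. It gives the time, the measured TCP pose, the force, the opening and the grip force at its end, in the units of the state.
- r.get_state(): the state, without advancing time (a new reading comes with each control period).
- r.snapshot(name): name is "side" or "top"; returns (picture, depth): 480x640x3 uint8, red, green, blue; 480x640 float32, m along the optical axis (not along the pixel's ray), 0 where there is no reading.
- r.calibration(name): a dict with "fov_y" (degrees; the focal length in pixels is half the picture's height over the tangent of half this angle, whatever the lens; pixels are square), "cx", "cy" (the principal point, pixels), "R" (3x3) and "t" (3): a world point X has camera coordinates R X + t. Camera axes: x right, y down, z forward; pixel columns grow to the right and rows downward; lengths in m; the calibration is good to about 2 mm. A picture is of the moment at which its call begins. calibration takes no time and is no camera call.
- r.finish_job(): hands the job in; it is judged then, once.
The state is a dict: "clock": time; "q": joint angles; "qd": joint speeds; "joint_torque": joint torques, N m; "tool_pos": TCP position; "eef_rot": TCP orientation; "contact_force": force on the tool from outside, world axes, zero at the start; "moment": the same for the moment, N m; "opening": opening from 0.0 (shut) to 1.0 (fully open); "finger_force": force on a finger pad.
Only numpy, scipy, OpenCV 4.12 (cv2) and the standard library are available. Lean on these libraries where they do the work, as an engineer would, in place of code of your own. Each camera call takes 0.05 s, during which the arm holds its last target. There are 200 camera calls.

### The job

Put the white slide carrier into the sloping drying stand: lay it in the lane with its white box end leading up the slope, and slide it up so that its own front edge lifts the red hinged catch and the catch drops down behind the white box. Leave it let go, lying in the lane and held there by the lowered catch; never touch the catch with the robot, and do not disturb the red-capped jar, the tall mug or the glass dish.

Things in the scene. Friction and masses are not known exactly. Their poses are not given: they have to be found in the camera images.
- carrier: loose slide carrier, 180 mm long, 0.14 kg, flat on the worktop. Origin: middle of its length, underside; x to its front, z up. Front: closed white box, x +30 to +90 mm, 60 mm wide, 36 mm high. Then a blue tongue, x -60 to +30 mm, 24 mm wide, 8 mm high. Tail: upright blue handle block, x -90 to -60 mm, 22 mm wide (y), 40 mm high, to be grasped across y.
- carrier_handle (a point): middle of the carrier's blue handle block, 75 mm behind the carrier's origin and 26 mm above its underside; same axes as the carrier.
- stand: fixed drying stand, foot 270 x 100 mm, 180 mm high; origin under its middle on the worktop, x towards its high end. It carries a white lane, 100 mm wide, rising 30 degrees towards +x. The lane floor is slippery (friction about 0.25): a carrier that is neither held nor latched slides down again.
- lane (a point): frame of the lane: x up the slope on its centre line, y across, z square to the floor. Origin on the floor, level with the up-slope face of the lowered catch's edge. With the carrier lying in the lane, box leading, the catch drops when the carrier's origin passes about x = -21 mm; the end wall stops it at -12 mm; resting back on the catch it is at -30 mm.
- lane_entry (a point): middle of the lead-in, on the lane floor, 77 mm down-slope of the lane frame's origin; same axes. From here two side rails, 20 mm high, flare in over 20 mm to 66 mm apart inside and run to the end wall. From here down to the lane's low end (143 mm further, 30 mm above the worktop) it is open at the sides and above.
- lane_end (a point): foot of the end wall (30 mm high) on the lane floor, 78 mm up-slope of the lane frame's origin; same axes.
- catch: red gravity catch, 50 mm wide flap, 50 g. Origin on its axle, 42 mm down-slope of the lane origin, 50 mm above the floor, between cheek plates 58 mm high, 30 mm long, 78 mm over all. Lowered, its axes equal the lane's. It reaches up-slope and down; smooth (friction 0.15), swings freely up by up to 0.9 rad (0.5 lets the box by), falls back by its weight; pushed from up-slope it stays shut.
- catch_edge (a point): axis of the catch's round lower edge (8 mm thick, 54 mm wide). Lowered: 19 mm above the lane floor, 4 mm down-slope of the lane origin; riding on the box: 40 mm above the floor. The top front edge of the box first meets the flap about 25 mm down-slope of the lane origin.
- jar: bystander: jar with red cap, 48 mm diameter, 70 mm high; origin under its middle.
- mug: bystander: tall white mug with teal lid, 97 mm diameter, 184 mm high; origin under its middle.
- dish: bystander: glass petri dish, 94 mm diameter, 36 mm high; origin under its middle.
Not all that is in view belongs to the job. Of the things that look like the carrier, the middle-sized one is meant.

How it is judged:
By the outcome, as a careful person would: the job done as asked, in the order asked, and still so for the second after the job is handed in, with the robot touching nothing.
It also fails if it takes over 59 s, if anything falls off the work surface, if the arm or the gripper's body presses on something with over 40 N, if the wrist force passes 120 N, or if a joint passes its speed limit or range.

## Working session

There is one attempt and no reset: what is moved stays moved. The work goes in short steps, Python scripts to look and compute and a tool call to move; the robot and the scene stay as the last step left them, time stands still between calls to the robot, and variables do not carry over. Pictures are saved under pics/ and viewed, at most 10 in all, crops included, and the job is handed in when it is done.

Besides the shell and the picture viewer there is one more tool, called after "Request:" as name(argument=value, ...) on one line, values as JSON. step_arm: Moves the arm, as the interface text tells. Its arguments: {"type":"object","properties":{"increments":{"type":"array","items":{"type":"array"}},"fingers":{"type":"number"},"grip_force":{"type":"number"}},"required":["increments"]}

```bash
mkdir -p pics
cat > h.py <<'E'
import numpy as np, cv2
from plant import r
def snap(n,tag):
    p,d=r.snapshot(n); cv2.imwrite(f'pics/{tag}.png',p[:,:,::-1]); np.savez(f'/tmp/{tag}.npz',p=p,d=d); return p,d
def cloud(n,d):
    c=r.calibration(n); f=240/np.tan(np.radians(c['fov_y'])/2)
    v,u=np.mgrid[:480,:640]; P=np.stack([(u-c['cx'])/f*d,(v-c['cy'])/f*d,d],-1)
    W=(P-np.array(c['t']))@np.array(c['R']); W[d<=0]=np.nan; return W
E
python3 - <<'E'
from h import *
for n in('top','side'):
    snap(n,n+'0'); c=r.calibration(n); print(n,c)
print(r.get_state())
E
```

```text
top {'fov_y': 43.06765118163456, 'cx': 322.3123811835453, 'cy': 240.26613498369514, 'R': array([[ 0.09473124, -0.99549676,  0.00349103],
       [-0.9705363 , -0.09313532, -0.22222759],
       [ 0.22155198,  0.01766372, -0.97498857]]), 't': array([0.00236414, 0.58965475, 1.49665071])}
side {'fov_y': 55.433456788318765, 'cx': 317.869375935732, 'cy': 243.09046681607387, 'R': array([[-0.86019184, -0.50995153,  0.00440811],
       [-0.24095755,  0.39880134, -0.88481464],
       [ 0.44945462, -0.7621725 , -0.46592233]]), 't': array([0.5091336 , 0.21271601, 0.95725184])}
{'clock': 0.1, 'q': array([ 1.19378796,  0.68989766, -0.19453827,  1.56619817,  0.15727552,
        0.90250463, -0.21512339]), 'qd': array([ 0.00114758, -0.00209833,  0.00046357, -0.00156298,  0.0001634 ,
        0.00059221, -0.00091849]), 'joint_torque': array([-2.49258570e-03, -5.28494883e+01, -1.27122972e+00, -1.53837293e+01,
       -5.25022054e-02,  1.91418330e-03,  5.46218575e-05]), 'tool_pos': array([ 0.24934983, -0.57250532,  0.23800338]), 'eef_rot': array([ 9.78973550e-01,  2.03985622e-01, -2.07488103e-04, -7.82508494e-04]), 'contact_force': array([ 0.83258368,  0.00252376, -0.81991021]), 'moment': array([-0.05369854,  0.04015312, -0.02268686]), 'finger_force': 0.0, 'opening': 0.9974536671107307}
```

View pics/top0.png

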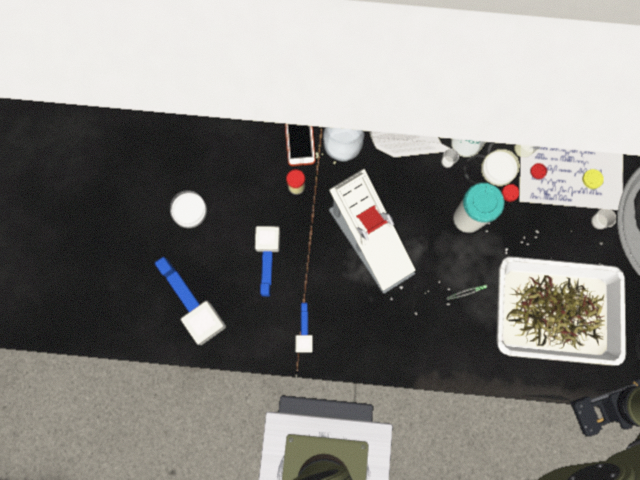

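View pics/side0.png

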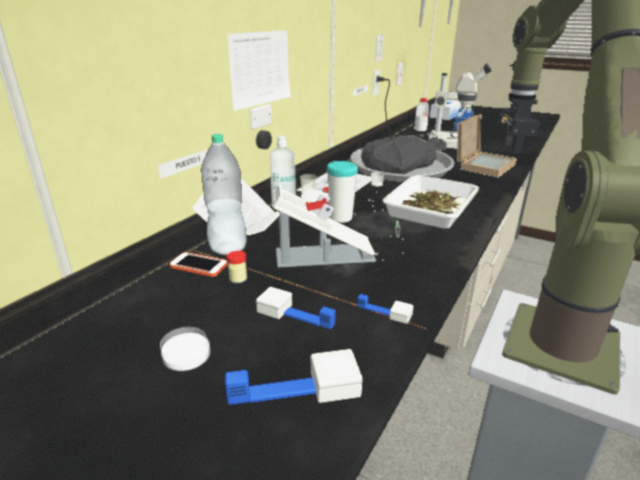

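Top view: three carrier look-alikes, with boxes at large (203,323), middle (267,238) and small (304,344). The middle one, handle at (265,290), fits "middle-sized". The stand runs from its low end (395,275) to its high end (350,185), with the red catch at (371,219). The jar is at (296,180), the mug at (482,205) and the dish at (188,209).

```bash
cat > m.py <<'E'
from h import *
z=np.load('/tmp/top0.npz'); p,d=z['p'],z['d']; W=cloud('top',d)
hsv=cv2.cvtColor(p,cv2.COLOR_RGB2HSV)
blue=cv2.inRange(hsv,(100,120,60),(130,255,255)); white=cv2.inRange(hsv,(0,0,150),(180,60,255)); red=cv2.inRange(hsv,(0,150,80),(8,255,255))|cv2.inRange(hsv,(172,150,80),(180,255,255)); teal=cv2.inRange(hsv,(75,100,80),(98,255,255))
def comp(m,x,y,name):
    n,l,s,c=cv2.connectedComponentsWithStats(m); k=l[y-6:y+7,x-6:x+7]; k=k[k>0]; k=np.bincount(k).argmax(); M=l==k
    Q=W[M]; Q=Q[~np.isnan(Q[:,0])]
    print(name,s[k],'med',np.round(np.median(Q,0),4),'zpct',np.round(np.percentile(Q[:,2],[5,50,95]),3)); return M,Q
def rect(Q):
    (c,s,a)=cv2.minAreaRect((Q[:,:2]*1000).astype(np.float32)); print('   rect c',np.round(c,1),'size',np.round(s,1),'ang',round(a,1)); print('   ',np.round(cv2.boxPoints((c,s,a)),0).tolist())
for nm,a,b in(('mid',(267,238),(267,270)),('large',(203,323),(182,288)),('small',(304,344),(304,320))):
    M,Q=comp(white,*a,nm+' box'); rect(Q[Q[:,2]>np.median(Q[:,2])-.006]); M2,Q2=comp(blue,*b,nm+' blue'); rect(Q2)
    if nm=='mid':
        top=Q2[Q2[:,2]>.033]; rect(top); print('handle top',np.round(top.mean(0),4),len(top))
for nm,m,a in(('jar',red,(296,178)),('mug',teal,(485,200)),('dish',white,(188,209)),('catch',red,(371,219))):
    M,Q=comp(m,*a,nm); rect(Q)
M,Q=comp(white,393,262,'lane')
lo=Q[(Q[:,2]>.02)&(Q[:,2]<.10)]
A=np.c_[lo[:,:2],np.ones(len(lo))]; w=np.ones(len(lo),bool)
for _ in range(6):
    k=np.linalg.lstsq(A[w],lo[w,2],rcond=None)[0]; w=abs(A@k-lo[:,2])<.004
g=k[:2]; print('slope deg',np.degrees(np.arctan(np.hypot(*g))),'heading',np.degrees(np.arctan2(g[1],g[0])),k,w.sum()/len(w))
inl=Q[abs(np.c_[Q[:,:2],np.ones(len(Q))]@k-Q[:,2])<.005]
u=g/np.hypot(*g); v=np.array([-u[1],u[0]]); 
s=inl[:,:2]@u; t=inl[:,:2]@v
print('s range',np.percentile(s,[.3,1,50,99,99.7]),'z lowest',np.percentile(inl[:,2],[.3,1]))
for a in np.arange(s.min(),s.max(),.02):
    q=(s>=a)&(s<a+.02)
    if q.sum()>5: print(round(a,3),np.round([t[q].min(),t[q].max(),(t[q].min()+t[q].max())/2],4),q.sum())
print('u',u,'v',v); rect(inl)
E
python3 m.py
python3 -c "
import cv2;p=cv2.imread('pics/top0.png')[150:330,150:430];cv2.imwrite('pics/crop1.png',cv2.resize(p,None,fx=2.8,fy=2.8,interpolation=2))"
```

```text
mid box [255 226  24  26 577] med [0.5852 0.205  0.0354] zpct [0.009 0.035 0.042]
   rect c [586.4 204.4] size [61.  58.9] ang 5.9
    [[553.0, 231.0], [559.0, 172.0], [620.0, 178.0], [614.0, 237.0]]
mid blue [260 252  13  45 482] med [0.4961 0.1978 0.0085] zpct [-0.002  0.009  0.042]
   rect c [496.4 199.3] size [118.7  29.7] ang 3.8
    [[436.0, 210.0], [438.0, 181.0], [557.0, 188.0], [555.0, 218.0]]
   rect c [452.7 193.6] size [29.5 21. ] ang 6.4
    [[437.0, 202.0], [439.0, 181.0], [469.0, 185.0], [466.0, 206.0]]
handle top [0.4526 0.1937 0.0398] 99
large box [ 181  302   43   42 1049] med [0.35   0.3403 0.0477] zpct [0.039 0.048 0.053]
   rect c [351.2 341.3] size [80.5 79.3] ang 41.7
    [[295.0, 344.0], [348.0, 285.0], [408.0, 339.0], [355.0, 398.0]]
large blue [154 257  46  55 849] med [0.4479 0.4275 0.0123] zpct [-0.001  0.012  0.055]
   rect c [450.6 431.9] size [169.8  38.8] ang 43.2
    [[375.0, 388.0], [402.0, 360.0], [526.0, 476.0], [499.0, 504.0]]
small box [296 335  16  17 271] med [0.3249 0.0814 0.0254] zpct [0.011 0.025 0.031]
   rect c [323.9  81.3] size [38.2 38.
[... 1365 characters left out ...]
[0.02939869 0.03147971]
0.307 [-0.4827 -0.3826 -0.4326] 256
0.327 [-0.4833 -0.382  -0.4327] 265
0.347 [-0.4836 -0.3827 -0.4332] 271
0.367 [-0.4823 -0.3827 -0.4325] 271
0.387 [-0.4828 -0.3835 -0.4331] 269
0.407 [-0.483  -0.3828 -0.4329] 270
0.427 [-0.4737 -0.3829 -0.4283] 142
0.447 [-0.4841 -0.3836 -0.4339] 59
0.467 [-0.4846 -0.3847 -0.4346] 83
0.487 [-0.4835 -0.3838 -0.4336] 203
0.507 [-0.4842 -0.384  -0.4341] 243
0.527 [-0.4849 -0.3848 -0.4349] 232
0.547 [-0.4856 -0.3849 -0.4352] 162
0.567 [-0.4853 -0.3854 -0.4354] 24
u [0.78533333 0.61907315] v [-0.61907315  0.78533333]
   rect c [613.6 -68.5] size [264.7 101.6] ang 37.7
    [[478.0, -109.0], [540.0, -190.0], [749.0, -28.0], [687.0, 53.0]]
```

View pics/crop1.png

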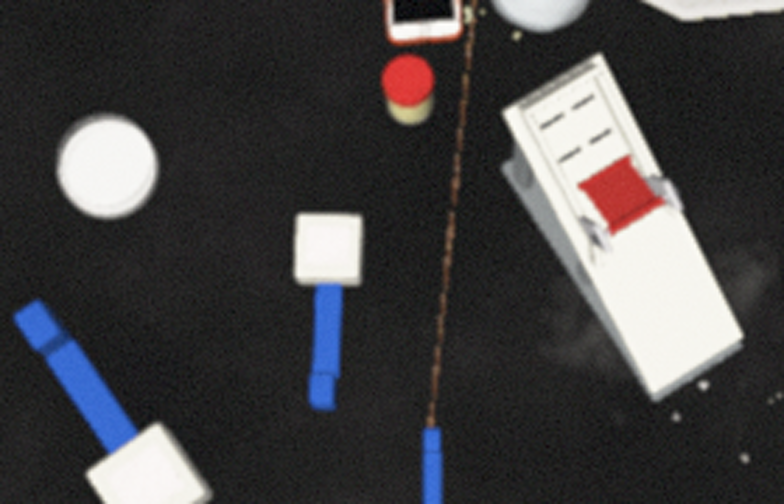

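The crop confirms it: box 61x59 mm at px (267,238), overall about 180 mm, and the top of the blue handle at (0.4526, 0.1937), z 0.040. The lane fit also agrees with the text: 30° slope, heading 37.6°, and predicted catch middle (0.631,-0.056,0.158) against measured (0.630,-0.056,0.160). Moving now.

Request:
step_arm(increments=[[[2,3.8,0],[0,0,-1.85]],[[2,3.8,0],[0,0,-1.85]],[[2,3.8,0],[0,0,-1.85]],[[2,3.8,0],[0,0,-1.85]],[[2,3.8,0],[0,0,-1.85]],[[2,3.8,0],[0,0,-1.85]],[[2,3.8,0],[0,0,-1.85]],[[2,3.8,0],[0,0,-1.85]],[[2,3.8,0],[0,0,-1.85]],[[2,3.8,0],[0,0,-1.85]]], fingers=1, grip_force=50)

```text
clock: 1.1
tool_pos: [0.45, -0.1914, 0.2386]
eef_rot: [0.999, 0.043, -0.0, -0.0]
contact_force: [0.7, -0.4, -0.0]
opening: 0.997
finger_force: 0.0
```

Request:
step_arm(increments=[[[0,3.8,0],[0,0,0]],[[0,3.8,0],[0,0,0]],[[0,3.8,0],[0,0,0]],[[0,3.8,0],[0,0,0]],[[0,3.8,0],[0,0,0]],[[0,3.8,0],[0,0,0]],[[0,3.8,0],[0,0,0]],[[0,3.8,0],[0,0,0]],[[0,3.8,0],[0,0,0]],[[0,3.8,0],[0,0,0]]])

```text
clock: 2.1
tool_pos: [0.4492, 0.1885, 0.2386]
eef_rot: [0.999, 0.044, -0.0, 0.0]
contact_force: [0.8, -0.5, -1.0]
opening: 1.003
finger_force: 0.0
```

Request:
step_arm(increments=[[[0.3,0.5,-3],[0,0,0]],[[0,0,-3],[0,0,0]],[[0,0,-3],[0,0,0]],[[0,0,-3],[0,0,0]],[[0,0,-3],[0,0,0]],[[0,0,-3],[0,0,0]],[[0,0,-2],[0,0,0]],[[0,0,-1.5],[0,0,0]],[[0,0,-1],[0,0,0]],[[0,0,-0.5],[0,0,0]]])

```text
clock: 3.1
tool_pos: [0.4523, 0.1919, 0.0079]
eef_rot: [0.999, 0.044, -0.0, 0.0]
contact_force: [-0.6, 0.1, -0.1]
opening: 0.998
finger_force: 0.0
```

Request:
step_arm(increments=[[[0,0,0],[0,0,0]],[[0,0,0],[0,0,0]],[[0,0,0],[0,0,0]],[[0,0,0],[0,0,0]],[[0,0,0],[0,0,0]],[[0,0,0],[0,0,0]],[[0,0,0],[0,0,0]],[[0,0,0],[0,0,0]],[[0,0,0],[0,0,0]],[[0,0,0],[0,0,0]]], fingers=0, grip_force=50)

```text
clock: 4.1
tool_pos: [0.4526, 0.1923, 0.0087]
eef_rot: [0.999, 0.044, -0.0, -0.0]
contact_force: [-0.3, 0.4, 0.5]
opening: 0.247
finger_force: 50.0
```

Request:
step_arm(increments=[[[0,0,2],[0,0,0]],[[0,0,2],[0,0,3.6]],[[0,0,2],[0,0,3.6]],[[0,0,2],[0,0,3.6]],[[0,0,2],[0,0,3.6]],[[0,0,2],[0,0,3.6]],[[0,0,2],[0,0,3.6]],[[0,0,2],[0,0,3.6]],[[0,0,2],[0,0,3.6]],[[0,0,2],[0,0,3.6]]])

```text
clock: 5.1
tool_pos: [0.4519, 0.1913, 0.2092]
eef_rot: [0.947, 0.322, -0.001, 0.0]
contact_force: [-0.4, 0.2, -2.3]
opening: 0.243
finger_force: 50.0
```

Request:
step_arm(increments=[[[0.2,-3.7,0.3],[1.83,-2.38,0]],[[0.2,-3.7,0.3],[1.83,-2.38,0]],[[0.2,-3.7,0.3],[1.83,-2.38,0]],[[0.2,-3.7,0.3],[1.83,-2.38,0]],[[0.2,-3.7,0.3],[1.83,-2.38,0]],[[0.2,-3.7,0.3],[1.83,-2.38,0]],[[0.2,-3.7,0.3],[1.83,-2.38,0]],[[0.2,-3.7,0.3],[1.83,-2.38,0]],[[0.2,-3.7,0.3],[1.83,-2.38,0]],[[0.2,-3.7,0.3],[1.83,-2.38,0]]])

```text
clock: 6.1
tool_pos: [0.4713, -0.176, 0.2381]
eef_rot: [0.915, 0.31, 0.243, -0.083]
contact_force: [0.7, 0.2, -2.2]
opening: 0.247
finger_force: 50.0
```

```bash
cat > chk.py <<'E'
import sys
from h import *
from scipy.spatial.transform import Rotation as R
tag=sys.argv[1]
ps=np.radians(37.6); th=np.radians(30)
u=np.array([np.cos(ps),np.sin(ps),0]); D=np.r_[u[:2]*np.cos(th),np.sin(th)]; N=np.r_[-u[:2]*np.sin(th),np.cos(th)]; V=np.cross(N,D)
O=np.array([.6603,-.0331,.14]); L=np.c_[D,V,N]
s=r.get_state(); T=R.from_quat(s['eef_rot']).as_matrix()
print('q',np.round(s['q'],2)); print('TCP lane mm',np.round((s['tool_pos']-O)@L*1000,1),'err rotvec deg(world)',np.round(R.from_matrix(np.c_[D,-V,-N]@T.T).as_rotvec(degrees=True),2),'F lane',np.round(s['contact_force']@L,1))
ref=dict(x=s['tool_pos'])
for n in('top','side'):
    p,d=snap(n,n+tag); W=cloud(n,d); Q=(W-O)@L*1000
    hsv=cv2.cvtColor(p,cv2.COLOR_RGB2HSV); b=cv2.inRange(hsv,(105,140,60),(130,255,255))>0
    w=cv2.inRange(hsv,(0,0,150),(180,60,255))>0
    near=np.linalg.norm(W-s['tool_pos'],axis=-1)<.23
    B=Q[b&near]; 
    if len(B)>9: print(n,'blue n',len(B),'lane pct10/50/90',np.round(np.percentile(B,[5,50,95],axis=0),1).tolist())
    rel=Q-(s['tool_pos']-O)@L*1000
    bx=w&near&(rel[...,0]>95)&(rel[...,0]<185)&(abs(rel[...,1])<45)&(rel[...,2]>12)&(rel[...,2]<45)
    A=Q[bx]
    if len(A)>9:
        print(n,'box n',len(A),'lane pct',np.round(np.percentile(A,[2,50,98],axis=0),1).tolist())
        t=A[A[:,2]>np.percentile(A[:,2],40)]; k=np.linalg.lstsq(np.c_[t[:,:2],np.ones(len(t))],t[:,2],rcond=None)[0]; print('  top tilt deg x,y',np.round(np.degrees(np.arctan(k[:2])),1))
        (c,sz,a)=cv2.minAreaRect(t[:,:2].astype(np.float32)); print('  rect',np.round(c,1),np.round(sz,1),round(a,1))
    rd=(cv2.inRange(hsv,(0,150,80),(8,255,255))|cv2.inRange(hsv,(172,150,80),(180,255,255)))>0
    C=Q[rd&(abs(Q[...,0]+15)<45)&(abs(Q[...,1])<40)&(Q[...,2]>0)&(Q[...,2]<95)]
    if len(C)>9: print(n,'catch',len(C),np.round(np.percentile(C,[5,50,95],axis=0),1).tolist())
E
python3 chk.py 1
```

```text
q [ 1.14  0.67 -0.92  2.13  0.22  0.3  -0.71]
TCP lane mm [-156.1    2.1  203.4] err rotvec deg(world) [ 0.07 -0.28  0.17] F lane [-0.5 -0.2 -2.2]
top blue n 473 lane pct10/50/90 [[-147.4, -6.8, 199.3], [-117.4, 3.9, 204.1], [-66.4, 14.1, 237.7]]
top box n 758 lane pct [[-46.1, -23.6, 218.2], [-15.7, 5.7, 230.1], [10.8, 32.6, 235.5]]
  top tilt deg x,y [-0.3 -0.1]
  rect [-17.7   4.2] [59.3 57.6] 0.5
top catch 363 [[-40.0, -20.3, 22.2], [-22.5, 1.2, 35.8], [-3.5, 21.1, 52.2]]
side blue n 217 lane pct10/50/90 [[-162.1, -13.2, 198.5], [-146.7, 3.5, 204.1], [-75.2, 9.9, 235.9]]
side box n 252 lane pct [[-54.2, -32.5, 215.9], [-21.0, 19.5, 226.3], [3.2, 25.8, 231.9]]
  top tilt deg x,y [-1.8 -4. ]
  rect [-25.9  -4.8] [61.5 58.3] 89.6
side catch 97 [[-38.1, -16.9, 21.9], [-20.9, 0.6, 33.6], [-4.9, 19.1, 51.5]]
```

View pics/side1.png

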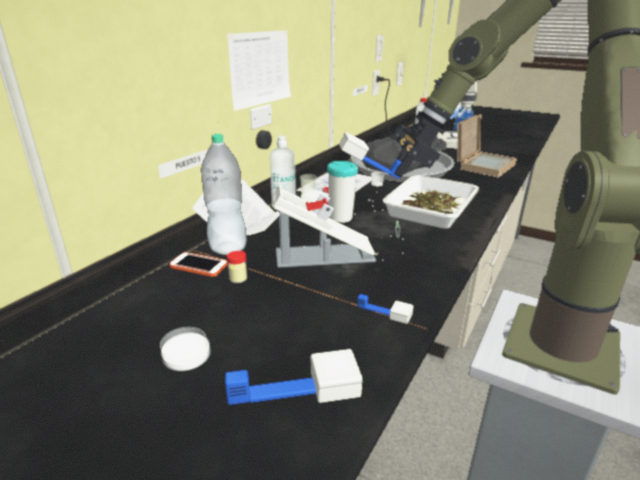

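The side view shows the carrier held at 30°, parallel to the lane, with its nose at (352,143) and the catch still lowered. I'm now descending to about 20 mm over the open part of the lane.

Request:
step_arm(increments=[[[0.04,-0.03,-2.5],[0,0,0]],[[0.04,-0.03,-2.5],[0,0,0]],[[0.04,-0.03,-2.5],[0,0,0]],[[0.04,-0.03,-2.5],[0,0,0]],[[0.04,-0.03,-2.5],[0,0,0]],[[0.04,-0.03,-2.5],[0,0,0]],[[0.04,-0.03,-2.5],[0,0,0]],[[0,-0.03,-1.6],[0,0,0]],[[0,-0.03,-1],[0,0,0]],[[0,0,0],[0,0,0]]])

```text
clock: 7.2
tool_pos: [0.4699, -0.1776, 0.1012]
eef_rot: [0.916, 0.315, 0.231, -0.092]
contact_force: [-1.1, 0.8, -2.1]
opening: 0.246
finger_force: 50.0
```

```bash
python3 chk.py 2; python3 -c "
import cv2;p=cv2.imread('pics/top2.png')[160:310,300:460];cv2.imwrite('pics/crop2.png',cv2.resize(p,None,fx=4,fy=4,interpolation=2))"
```

```text
q [ 0.99  0.91 -0.7   2.2   1.53  0.06 -1.88]
TCP lane mm [-226.4    1.7   85.9] err rotvec deg(world) [-0.26 -1.83 -0.7 ] F lane [-1.4  1.3 -1.6]
top blue n 382 lane pct10/50/90 [[-236.7, -8.7, 78.0], [-192.9, 2.7, 86.1], [-139.1, 13.3, 119.1]]
top box n 625 lane pct [[-117.4, -25.7, 102.5], [-87.4, 4.0, 110.2], [-59.5, 32.5, 116.5]]
  top tilt deg x,y [-0.2  0.8]
  rect [-87.6   3.1] [59.9 61.2] 88.7
top catch 373 [[-40.3, -19.8, 21.7], [-22.9, 0.2, 37.0], [-4.2, 20.7, 54.0]]
side blue n 228 lane pct10/50/90 [[-221.6, -4.7, 78.4], [-204.8, 12.8, 84.0], [-137.9, 19.0, 116.3]]
side box n 226 lane pct [[-115.2, -22.0, 98.5], [-82.7, 26.4, 108.1], [-57.8, 35.3, 110.8]]
  top tilt deg x,y [-1.6 -0. ]
  rect [-87.2   5.1] [59.2 59.5] 89.9
side catch 98 [[-37.8, -15.8, 21.9], [-19.7, 0.3, 33.3], [-4.3, 20.7, 51.7]]
```

View pics/crop2.png

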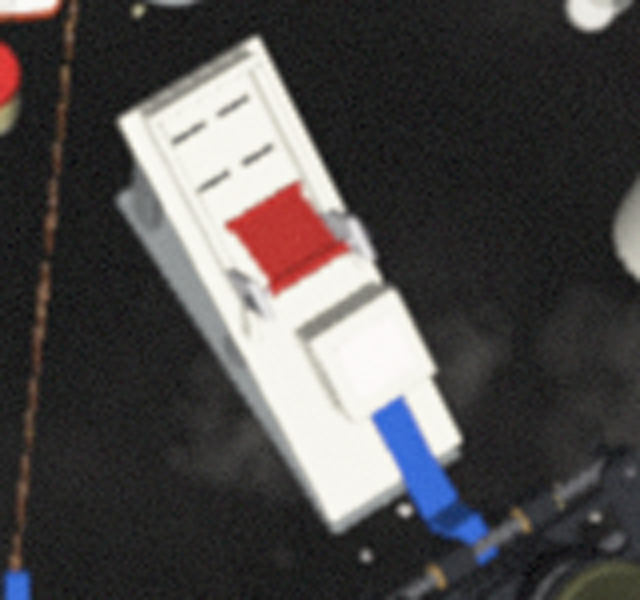

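The crop shows the box at crop px (370,350), well above the lane, and the catch lowered. The arm stopped short because joint 6 is at its lower limit (0.06), a wrist singularity with the elbow swung out (q3 = -0.7). I'll identify the kinematics from the logged states to find a feasible posture.

```bash
cat > kin.py <<'E'
import numpy as np, itertools
from scipy.optimize import least_squares
from scipy.spatial.transform import Rotation as R
def fk(q,p,s):
    h,L1,L2,L3,o1,o7,a,b,e=p
    A=R.from_euler('z',s[0]*q[0]+o1)*R.from_euler('y',q[1]); P=np.array([0,0,h])+R.from_euler('z',s[0]*q[0]+o1).apply([b,0,0])
    B=A*R.from_euler('z',s[1]*q[2]); P=P+B.apply([a,0,L1]); C=B*R.from_euler('y',q[3]); P=P+C.apply([-e,0,L2])
    Dd=C*R.from_euler('z',s[2]*q[4])*R.from_euler('y',q[5]); P=P+Dd.apply([0,0,L3]); return P,Dd*R.from_euler('z',s[3]*q[6]+o7)
def res(p,s,S):
    o=[]
    for q,x,w in S:
        P,T=fk(q,p,s); o+=list((P-x)*5)+list((T.inv()*R.from_quat(w)).as_rotvec())
    return np.r_[o,.02*np.array(p[6:9])]
def fit(S):
    best=None
    for s in itertools.product([1,-1],repeat=4):
        for o1,o7 in itertools.product([0,1.57,3.14,-1.57],repeat=2):
            f=least_squares(res,[.3,.4,.4,.3,o1,o7,0,0,0],args=(s,S),max_nfev=40)
            if best is None or f.cost<best[0].cost: best=(f,s)
    return best
E
python3 - <<'E'
from h import *; from kin import *
import pickle
S=[([1.19378796,.68989766,-.19453827,1.56619817,.15727552,.90250463,-.21512339],[.24934983,-.57250532,.23800338],[.97897355,.203985622,-2.07e-4,-7.8e-4]),
([1.14,.67,-.92,2.13,.22,.3,-.71],[.4713,-.176,.2381],[.915,.31,.243,-.083])]
s=r.get_state(); S.append((list(s['q']),list(s['tool_pos']),list(s['eef_rot']))); print(np.round(s['q'],4))
f,sg=fit(S); print(f.cost,sg,np.round(f.x,4)); print(np.round(f.fun[:-3].reshape(-1,6),3))
pickle.dump((f.x,sg,S),open('kin.pkl','wb'))
E
```

```text
[ 0.9933  0.9074 -0.7042  2.1992  1.5226  0.0576 -1.8707]
0.0011087146147833542 (-1, -1, -1, -1) [ 3.2180e-01  5.7370e-01  3.7070e-01  3.1660e-01 -6.7900e-02  1.5075e+00
 -3.2500e-02 -1.1000e-03  7.0000e-04]
[[ 0.009  0.004  0.002 -0.    -0.    -0.005]
 [-0.004  0.002 -0.006  0.03   0.     0.001]
 [ 0.005 -0.002  0.004  0.033 -0.001  0.004]]
```

```bash
cat >> kin.py <<'E'
import pickle
try: P0,SG,_=pickle.load(open('kin.pkl','rb'))
except Exception: pass
LO=np.array([-3.01,-.46,-1.47,.13,-1,.04,-2.66]); HI=np.array([3.01,2.08,1.51,2.56,4.14,2.09,2.66])
ps=np.radians(37.6); th=np.radians(30); cu,su=np.cos(ps),np.sin(ps)
D=np.array([cu*np.cos(th),su*np.cos(th),np.sin(th)]); N=np.array([-cu*np.sin(th),-su*np.sin(th),np.cos(th)]); V=np.cross(N,D); O=np.array([.6603,-.0331,.14])
def target(lane,relief=0,flip=False):
    T=R.from_rotvec(np.radians(relief)*V)*R.from_matrix(np.c_[D,-V,-N])   # +relief: back of tool leans up-slope
    if flip: T=T*R.from_euler('z',np.pi)
    return O+np.c_[D,V,N]@(np.array(lane)/1000),T
def ik(x,T,q0,q3=None,w=1e-3):
    def f(q):
        P,U=fk(q,P0,SG); o=np.r_[(P-x)*5,(U.inv()*T).as_rotvec(),w*(q-q0)]
        return o if q3 is None else np.r_[o,3*(q[2]-q3)]
    s=least_squares(f,np.clip(q0,LO+1e-3,HI-1e-3),bounds=(LO,HI)); return s.x,np.linalg.norm(f(s.x)[:6])
E
python3 - <<'E'
from kin import *
for flip in(False,True):
  for rel in(0,12):
    for q3 in np.arange(-1.4,1.5,.35):
      row=[]
      for l in((-256,-2,9),(-95,-2,9)):
        b=min((ik(*target(l,rel,flip),np.array([.4,.9,q3,1.8,q5,.6,q7]),q3) for q5 in(-.7,.5,3) for q7 in(-1,1)),key=lambda a:a[1]); row.append(b)
      if row[0][1]<.01 or row[1][1]<.01: print(flip,rel,round(q3,2),*[(np.round(b[0],2).tolist(),round(b[1],3)) for b in row])
E
```

```text
False 0 -1.4 ([1.21, 1.52, -1.4, 2.19, 1.79, 0.9, -1.95], np.float64(0.0)) ([0.93, 1.32, -1.4, 2.04, 1.64, 0.82, -2.08], np.float64(0.0))
False 0 -1.05 ([1.13, 1.29, -1.05, 2.19, 1.92, 0.5, -2.14], np.float64(0.0)) ([0.85, 1.1, -1.05, 2.04, 1.6, 0.43, -2.12], np.float64(0.0))
False 0 -0.7 ([0.98, 1.11, -0.7, 2.17, 2.4, 0.17, -2.66], np.float64(0.021)) ([0.7, 0.95, -0.7, 2.04, 1.56, 0.1, -2.13], np.float64(0.0))
False 0 -0.35 ([0.79, 1.02, -0.35, 2.19, 4.06, 0.27, 1.94], np.float64(0.0)) ([0.5, 0.86, -0.35, 2.08, 4.14, 0.19, 1.51], np.float64(0.055))
False 12 -1.4 ([1.09, 1.45, -1.4, 2.14, 1.67, 1.06, -1.99], np.float64(0.0)) ([0.83, 1.27, -1.4, 1.93, 1.46, 1.02, -2.01], np.float64(0.0))
False 12 -1.05 ([1.0, 1.22, -1.05, 2.14, 1.67, 0.66, -2.04], np.float64(0.0)) ([0.74, 1.06, -1.05, 1.93, 1.3, 0.65, -1.91], np.float64(0.0))
False 12 -0.7 ([0.85, 1.05, -0.7, 2.14, 1.74, 0.3, -2.15], np.float64(0.0)) ([0.6, 0.91, -0.7, 1.93, 0.96, 0.36, -1.63], np.float64(0.0))
False 12 -0.35 ([0.66, 0.96, -0.35, 2.14, 3.29, 0.05, 2.56], np.float64(0.0)) ([0.41, 0.83, -0.35, 1.93, 0.04, 0.21, -0.75], 
[... 552 characters left out ...]
t64(0.0))
True 0 -0.35 ([0.79, 1.02, -0.35, 2.19, 4.06, 0.27, -1.2], np.float64(0.0)) ([0.5, 0.86, -0.35, 2.08, 4.14, 0.19, -1.63], np.float64(0.055))
True 12 -1.4 ([1.09, 1.45, -1.4, 2.14, 1.67, 1.06, 1.15], np.float64(0.0)) ([0.83, 1.27, -1.4, 1.93, 1.46, 1.02, 1.13], np.float64(0.0))
True 12 -1.05 ([1.0, 1.22, -1.05, 2.14, 1.67, 0.66, 1.1], np.float64(0.0)) ([0.74, 1.06, -1.05, 1.93, 1.3, 0.65, 1.23], np.float64(0.0))
True 12 -0.7 ([0.85, 1.05, -0.7, 2.14, 1.74, 0.3, 0.99], np.float64(0.0)) ([0.6, 0.91, -0.7, 1.93, 0.96, 0.36, 1.51], np.float64(0.0))
True 12 -0.35 ([0.66, 0.96, -0.35, 2.14, 3.29, 0.05, -0.58], np.float64(0.0)) ([0.41, 0.83, -0.35, 1.93, 0.04, 0.21, 2.39], np.float64(0.0))
```

The current grasp has a good branch (q3≈-1.05…-1.4, q5≈1.8, q7≈-2) and the wrist is already on it, so I'll continue slowly.

Request:
step_arm(increments=[[[0,0,0],[-0.1,-0.6,-0.2]],[[0,0,0],[-0.1,-0.6,-0.2]],[[0,0,0],[-0.1,-0.6,-0.2]],[[0,0,-0.5],[0,0,0]],[[0,0,-0.5],[0,0,0]],[[0,0,-0.5],[0,0,0]],[[0,0,-0.5],[0,0,0]],[[0,0,-0.5],[0,0,0]],[[0,0,-0.5],[0,0,0]],[[0,0,0],[0,0,0]]])

```text
clock: 8.3
tool_pos: [0.4705, -0.1779, 0.0715]
eef_rot: [0.914, 0.311, 0.246, -0.084]
contact_force: [-0.2, -0.0, -1.6]
opening: 0.249
finger_force: 50.0
```

```bash
cat > st.py <<'E'
from kin import *; from plant import r
s=r.get_state(); T=R.from_quat(s['eef_rot']); L=np.c_[D,V,N]
print('t',round(s['clock'],2),'q',np.round(s['q'],3),'open',round(s['opening'],3)); print('TCP lane',np.round((s['tool_pos']-O)@L*1000,1),'roterr',np.round((R.from_matrix(np.c_[D,-V,-N])*T.inv()).as_rotvec(degrees=True),2),'F lane',np.round(s['contact_force']@L,1),'M',np.round(s['moment']@L,2))
E
python3 st.py
```

```text
t 8.3 q [ 1.131  1.087 -0.962  2.225  1.88   0.328 -2.162] open 0.249
TCP lane [-241.     1.1   60. ] roterr [-0.05  0.06  0.01] F lane [-0.9  0.1 -1.3] M [-0.02  0.73  0.03]
```

Request:
step_arm(increments=[[[0.05,-0.01,-0.5],[0,0,0]],[[0.05,-0.01,-0.5],[0,0,0]],[[0.05,-0.01,-0.5],[0,0,0]],[[0.05,-0.01,-0.5],[0,0,0]],[[0.05,-0.01,-0.5],[0,0,0]],[[0.05,-0.01,-0.5],[0,0,0]],[[0,0,-0.35],[0,0,0]],[[0,0,0],[0,0,0]],[[0,0,0],[0,0,0]],[[0,0,0],[0,0,0]]])

```text
clock: 9.3
tool_pos: [0.4739, -0.1785, 0.039]
eef_rot: [0.914, 0.311, 0.246, -0.083]
contact_force: [-0.4, 0.4, -1.9]
opening: 0.248
finger_force: 50.0
```

```bash
python3 st.py; python3 chk.py 3;  python3 -c "
import cv2;p=cv2.imread('pics/top3.png')[160:310,300:460];cv2.imwrite('pics/crop3.png',cv2.resize(p,None,fx=4,fy=4,interpolation=2))"
```

```text
t 9.3 q [ 1.139  1.18  -0.985  2.215  1.967  0.402 -2.197] open 0.248
TCP lane [-255.2   -1.5   30.8] roterr [ 0.    0.14 -0.01] F lane [-1.   0.6 -1.6] M [-0.05  0.75 -0.02]
q [ 1.14  1.18 -0.98  2.21  1.97  0.4  -2.2 ]
TCP lane mm [-255.2   -1.5   30.8] err rotvec deg(world) [ 0.    0.14 -0.01] F lane [-1.   0.6 -1.6]
top blue n 355 lane pct10/50/90 [[-254.7, -11.8, 23.7], [-224.5, -0.3, 32.2], [-169.1, 10.4, 64.6]]
top box n 586 lane pct [[-146.4, -28.0, 48.1], [-116.4, 2.3, 58.6], [-88.5, 30.0, 64.9]]
  top tilt deg x,y [0.  0.4]
  rect [-116.5    0.7] [59.8 60.5] 90.0
top catch 372 [[-40.1, -20.0, 21.6], [-23.6, 0.9, 36.5], [-4.2, 21.0, 55.1]]
side blue n 250 lane pct10/50/90 [[-261.9, -140.7, -14.6], [-237.2, 8.2, 29.4], [-172.0, 18.7, 61.3]]
side box n 270 lane pct [[-145.6, -26.8, 43.4], [-111.6, 21.7, 55.4], [-86.9, 34.2, 58.7]]
  top tilt deg x,y [-0.5 -1.4]
  rect [-116.1    3.1] [59.7 63.6] 0.8
side catch 100 [[-37.5, -14.5, 22.1], [-20.3, 1.6, 33.7], [-3.7, 19.8, 51.3]]
```

View pics/crop3.png

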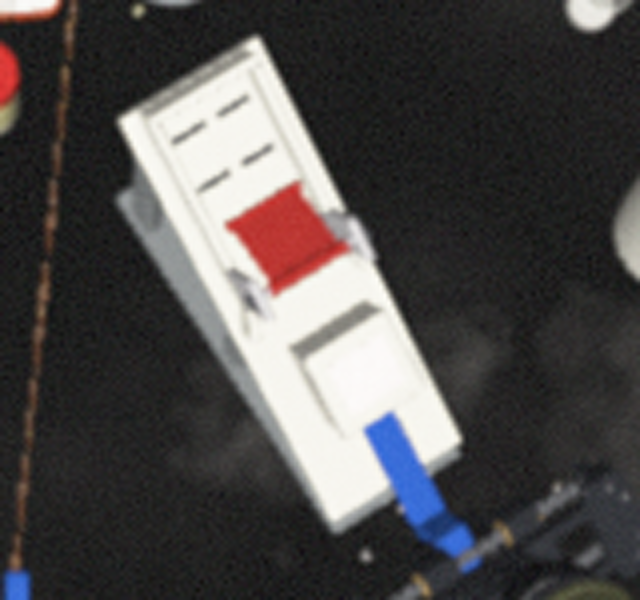

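Centred and parallel: box y 0.7 mm against catch 0.6 mm, rect angle 90.0°, nose at crop px (335,330) still below the cheeks. Lowering onto the floor, square to it.

Request:
step_arm(increments=[[[0.2,0.15,-0.43],[0,0,0]],[[0.2,0.15,-0.43],[0,0,0]],[[0.2,0.15,-0.43],[0,0,0]],[[0.1,0.08,-0.22],[0,0,0]],[[0.08,0.06,-0.17],[0,0,0]],[[0.04,0.03,-0.09],[0,0,0]],[[0.04,0.03,-0.09],[0,0,0]],[[0,0,0],[0,0,0]],[[0,0,0],[0,0,0]],[[0,0,0],[0,0,0]]])

```text
clock: 10.4
tool_pos: [0.4824, -0.1722, 0.0203]
eef_rot: [0.914, 0.311, 0.246, -0.083]
contact_force: [-0.2, 0.7, -1.6]
opening: 0.243
finger_force: 50.0
```

```bash
python3 st.py
```

```text
t 10.4 q [ 1.125  1.234 -0.999  2.202  2.009  0.448 -2.223] open 0.243
TCP lane [-255.4   -1.6    9.2] roterr [0.01 0.12 0.  ] F lane [-0.6  0.6 -1.5] M [-0.03  0.73  0.07]
```

Request:
step_arm(increments=[[[0.04,0.03,-0.09],[0,0,0]],[[0,0,0],[0,0,0]],[[0,0,0],[0,0,0]],[[0.04,0.03,-0.09],[0,0,0]],[[0,0,0],[0,0,0]],[[0,0,0],[0,0,0]],[[0,0,0],[0,0,0]],[[0,0,0],[0,0,0]],[[0,0,0],[0,0,0]],[[0,0,0],[0,0,0]]])

```text
clock: 11.4
tool_pos: [0.4829, -0.1718, 0.019]
eef_rot: [0.914, 0.311, 0.246, -0.083]
contact_force: [-5.7, -4.4, 6.2]
opening: 0.245
finger_force: 50.0
```

```bash
python3 st.py
```

```text
t 11.4 q [ 1.124  1.238 -1.     2.202  2.013  0.453 -2.225] open 0.245
TCP lane [-255.5   -1.7    7.8] roterr [0.04 0.14 0.01] F lane [-3.1  0.   9. ] M [ 0.01  0.7  -0.01]
```

Request:
step_arm(increments=[[[-0.03,-0.02,0.06],[0,0,0]],[[0.34,0.26,0.25],[0,0,0]],[[0.34,0.26,0.25],[0,0,0]],[[0.34,0.26,0.25],[0,0,0]],[[0.34,0.26,0.25],[0,0,0]],[[0.34,0.26,0.25],[0,0,0]],[[0.34,0.26,0.25],[0,0,0]],[[0.34,0.26,0.25],[0,0,0]],[[0.34,0.26,0.25],[0,0,0]],[[0,0,0],[0,0,0]]])

```text
clock: 12.4
tool_pos: [0.5101, -0.1507, 0.0394]
eef_rot: [0.914, 0.312, 0.246, -0.083]
contact_force: [-3.9, -3.7, 4.5]
opening: 0.242
finger_force: 50.0
```

```bash
python3 st.py; python3 chk.py 4
```

```text
t 12.4 q [ 1.056  1.195 -1.016  2.177  1.95   0.446 -2.244] open 0.242
TCP lane [-215.5   -1.5    8.2] roterr [ 0.04  0.12 -0.03] F lane [-2.3 -0.6  6.6] M [-0.    0.78  0.02]
q [ 1.06  1.19 -1.02  2.18  1.95  0.45 -2.24]
TCP lane mm [-215.5   -1.5    8.2] err rotvec deg(world) [ 0.04  0.12 -0.03] F lane [-2.3 -0.6  6.6]
top blue n 300 lane pct10/50/90 [[-209.8, -8.8, 4.0], [-178.4, 0.4, 10.3], [-128.0, 9.7, 42.8]]
top box n 571 lane pct [[-107.6, -34.0, 22.2], [-77.4, 1.2, 36.5], [-36.4, 38.9, 52.2]]
  top tilt deg x,y [6.1 0. ]
  rect [-70.2   0. ] [74.4 78.6] 1.6
top catch 377 [[-40.2, -20.2, 22.0], [-23.7, 0.7, 36.6], [-4.1, 21.2, 55.1]]
side blue n 165 lane pct10/50/90 [[-210.4, -8.7, -56.1], [-198.0, 8.3, 8.4], [-133.2, 198.1, 38.9]]
side box n 298 lane pct [[-105.5, -33.5, 20.9], [-69.4, 30.0, 34.2], [-31.4, 42.3, 52.1]]
  top tilt deg x,y [10.  -3.6]
  rect [-68.9   3.7] [78.9 76.2] 89.9
side catch 100 [[-38.0, -17.5, 21.4], [-19.7, -0.5, 33.4], [-4.4, 20.4, 51.6]]
```

Request:
step_arm(increments=[[[0.33,0.255,0.27],[0,0,0]],[[0.34,0.26,0.25],[0,0,0]],[[0.34,0.26,0.25],[0,0,0]],[[0.34,0.26,0.25],[0,0,0]],[[0.34,0.26,0.25],[0,0,0]],[[0.34,0.26,0.25],[0,0,0]],[[0.34,0.26,0.25],[0,0,0]],[[0.34,0.26,0.25],[0,0,0]],[[0.34,0.26,0.25],[0,0,0]],[[0.34,0.26,0.25],[0,0,0]]])

```text
clock: 13.5
tool_pos: [0.5445, -0.1244, 0.0644]
eef_rot: [0.914, 0.311, 0.246, -0.083]
contact_force: [-0.6, 0.3, -0.8]
opening: 0.243
finger_force: 50.0
```

```bash
python3 st.py; python3 chk.py 5|grep -E "catch|blue"
```

```text
t 13.5 q [ 0.971  1.138 -1.019  2.132  1.853  0.425 -2.241] open 0.243
TCP lane [-165.5   -1.7    8.3] roterr [-0.03  0.13 -0.02] F lane [-0.6  0.6 -0.5] M [0.07 0.98 0.07]
top blue n 307 lane pct10/50/90 [[-159.7, -9.0, 4.0], [-127.2, 0.2, 10.6], [-76.9, 9.7, 44.2]]
top catch 409 [[-40.0, -19.9, 37.9], [-18.0, 0.9, 45.3], [6.0, 21.6, 55.2]]
side blue n 144 lane pct10/50/90 [[-183.8, -6.4, -56.6], [-148.6, 8.5, 11.0], [-102.0, 201.4, 39.2]]
side catch 82 [[-38.6, -15.2, 40.5], [-16.6, 0.8, 44.4], [6.3, 19.3, 52.5]]
```

View pics/side5.png

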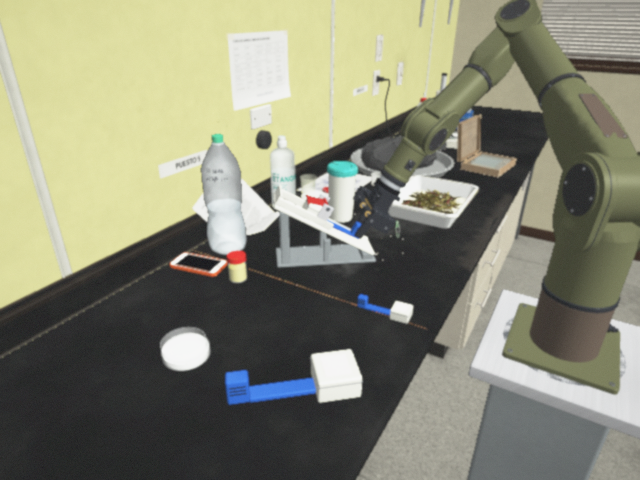

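Request:
step_arm(increments=[[[0.34,0.26,0.25],[0,0,0]],[[0.34,0.26,0.25],[0,0,0]],[[0.34,0.26,0.25],[0,0,0]],[[0.34,0.26,0.25],[0,0,0]],[[0.34,0.26,0.25],[0,0,0]],[[0.34,0.26,0.25],[0,0,0]],[[0.34,0.26,0.25],[0,0,0]],[[0.34,0.26,0.25],[0,0,0]],[[0.34,0.26,0.25],[0,0,0]],[[0.34,0.26,0.25],[0,0,0]]])

```text
clock: 14.6
tool_pos: [0.5783, -0.0987, 0.0894]
eef_rot: [0.914, 0.311, 0.246, -0.083]
contact_force: [0.4, 0.1, -1.4]
opening: 0.243
finger_force: 50.0
```

```bash
python3 st.py; python3 chk.py 6|grep -E "catch|blue"
```

```text
t 14.6 q [ 0.885  1.08  -1.005  2.075  1.722  0.396 -2.198] open 0.243
TCP lane [-116.2   -1.9    8.7] roterr [-0.    0.12  0.  ] F lane [-0.3 -0.1 -1.4] M [-0.01  0.75  0.04]
top blue n 181 lane pct10/50/90 [[-110.6, -9.8, 4.5], [-94.7, -0.5, 12.2], [-68.4, 9.4, 46.6]]
top catch 399 [[-40.6, -20.3, 40.6], [-18.9, 0.2, 47.6], [5.4, 20.9, 55.5]]
side blue n 88 lane pct10/50/90 [[-183.4, -10.8, -60.1], [-103.8, 9.3, 22.1], [-97.5, 202.1, 41.1]]
side catch 82 [[-38.4, -16.7, 42.0], [-16.9, 0.3, 45.7], [6.6, 17.7, 52.9]]
```

Request:
step_arm(increments=[[[0.16,0.12,0.1],[0,0,0]],[[0.14,0.11,0.1],[0,0,0]],[[0.14,0.11,0.1],[0,0,0]],[[0.14,0.11,0.1],[0,0,0]],[[0.14,0.11,0.1],[0,0,0]],[[0.14,0.11,0.1],[0,0,0]],[[0.14,0.11,0.1],[0,0,0]],[[0.14,0.11,0.1],[0,0,0]],[[0.14,0.11,0.1],[0,0,0]],[[0,0,0],[0,0,0]]])

```text
clock: 15.7
tool_pos: [0.5912, -0.0885, 0.0986]
eef_rot: [0.914, 0.312, 0.246, -0.083]
contact_force: [0.2, 0.0, -2.0]
opening: 0.245
finger_force: 50.0
```

```bash
python3 st.py; python3 chk.py 7|grep -E "catch|blue"
```

```text
t 15.7 q [ 0.854  1.061 -1.001  2.05   1.666  0.39  -2.17 ] open 0.245
TCP lane [-97.4  -1.8   8.4] roterr [-0.01  0.16 -0.02] F lane [-0.9 -0.1 -1.8] M [0.03 0.73 0.05]
top blue n 122 lane pct10/50/90 [[-100.3, -9.2, 6.1], [-81.2, 0.1, 21.5], [-66.7, 10.9, 78.2]]
top catch 381 [[-40.6, -20.5, 21.2], [-23.2, 0.6, 35.9], [-3.8, 20.9, 55.1]]
side blue n 65 lane pct10/50/90 [[-180.6, -11.9, -59.9], [-86.3, 10.0, 29.9], [-80.6, 197.9, 39.8]]
side catch 96 [[-37.5, -14.3, 22.3], [-21.1, 0.8, 34.1], [-5.3, 20.1, 52.6]]
```

The catch has dropped (same points as when lowered). Next I ease the carrier back onto it.

Request:
step_arm(increments=[[[-0.14,-0.11,-0.1],[0,0,0]],[[-0.14,-0.11,-0.1],[0,0,0]],[[-0.14,-0.11,-0.1],[0,0,0]],[[-0.1,-0.08,-0.08],[0,0,0]],[[0,0,0],[0,0,0]],[[0,0,0],[0,0,0]],[[0,0,0],[0,0,0]],[[0,0,0],[0,0,0]],[[0,0,0],[0,0,0]],[[0,0,0],[0,0,0]]])

```text
clock: 16.8
tool_pos: [0.5857, -0.093, 0.0945]
eef_rot: [0.914, 0.311, 0.246, -0.083]
contact_force: [-0.1, -0.0, -0.9]
opening: 0.246
finger_force: 50.0
```

```bash
python3 st.py; python3 chk.py 8|grep -E "catch"
```

```text
t 16.8 q [ 0.867  1.069 -1.002  2.061  1.691  0.392 -2.183] open 0.246
TCP lane [-105.6   -1.9    8.4] roterr [ 0.    0.13 -0.  ] F lane [-0.5  0.  -0.8] M [-0.    0.67  0.06]
top catch 352 [[-41.1, -20.2, 23.1], [-25.1, 0.5, 37.8], [-7.0, 21.1, 55.9]]
side catch 84 [[-38.8, -15.3, 24.3], [-23.4, -0.1, 35.7], [-8.4, 19.6, 52.7]]
```

Request:
step_arm(increments=[[[0,0,0],[0,0,0]],[[0,0,0],[0,0,0]],[[0,0,0],[0,0,0]],[[0,0,0],[0,0,0]],[[0,0,0],[0,0,0]],[[0,0,0],[0,0,0]],[[0,0,0],[0,0,0]],[[0,0,0],[0,0,0]],[[0,0,0],[0,0,0]],[[0,0,0],[0,0,0]]], fingers=0.5)

```text
clock: 17.9
tool_pos: [0.5856, -0.093, 0.0944]
eef_rot: [0.914, 0.311, 0.246, -0.083]
contact_force: [0.2, -0.4, -0.1]
opening: 0.5
finger_force: 0.0
```

```bash
python3 st.py; python3 chk.py 9|grep -E "catch|blue"
```

```text
t 17.9 q [ 0.867  1.069 -1.002  2.061  1.691  0.392 -2.183] open 0.5
TCP lane [-105.7   -1.9    8.4] roterr [0.   0.12 0.  ] F lane [-0.2 -0.4 -0.1] M [0.05 0.48 0.01]
top blue n 151 lane pct10/50/90 [[-109.6, -8.0, 5.1], [-89.0, 1.8, 14.0], [-67.8, 10.3, 46.2]]
top catch 348 [[-41.0, -19.9, 23.5], [-24.9, 0.3, 39.0], [-8.1, 20.5, 55.2]]
side blue n 98 lane pct10/50/90 [[-183.5, -12.3, -58.1], [-96.5, 8.7, 26.4], [-89.4, 199.9, 39.3]]
side catch 83 [[-38.2, -15.6, 26.1], [-23.6, -0.2, 36.0], [-9.5, 20.8, 53.2]]
```

Released and held by the catch. Now retreating square to the lane.

Request:
step_arm(increments=[[[-0.2,-0.15,0.43],[0,0,0]],[[-0.4,-0.3,0.87],[0,0,0]],[[-0.4,-0.3,0.87],[0,0,0]],[[-0.4,-0.3,0.87],[0,0,0]],[[-0.4,-0.3,0.87],[0,0,0]],[[-0.4,-0.3,0.87],[0,0,0]],[[-0.4,-0.3,0.87],[0,0,0]],[[-0.4,-0.3,0.87],[0,0,0]],[[-0.4,-0.3,0.87],[0,0,0]],[[-0.4,-0.3,0.87],[0,0,0]]])

```text
clock: 19.0
tool_pos: [0.5473, -0.1216, 0.1777]
eef_rot: [0.914, 0.312, 0.246, -0.083]
contact_force: [0.8, -0.1, -0.2]
opening: 0.502
finger_force: 0.0
```

```bash
python3 st.py; python3 chk.py 10|grep -E "catch|blue"; python3 -c "
import cv2,numpy as np
a=cv2.imread('pics/top10.png')[150:320,270:500];b=cv2.imread('pics/side10.png')[130:300,200:430]
cv2.imwrite('pics/fin.png',cv2.resize(np.vstack([a,b])[:340],None,fx=1.75,fy=1.75,interpolation=2))"
```

```text
t 19.0 q [ 1.01   0.914 -1.099  2.088  1.24   0.389 -1.776] open 0.502
TCP lane [-105.5   -1.2  104.4] roterr [ 0.02  0.13 -0.01] F lane [ 0.4 -0.5 -0.5] M [-0.02  0.47  0.03]
top blue n 180 lane pct10/50/90 [[-112.5, -7.8, 4.7], [-91.7, 0.6, 24.1], [-69.5, 9.1, 43.3]]
top catch 347 [[-41.4, -20.5, 23.7], [-25.4, 0.0, 38.2], [-8.0, 21.0, 54.8]]
side blue n 128 lane pct10/50/90 [[-114.7, 3.0, 8.3], [-102.1, 9.7, 24.9], [-90.1, 13.7, 38.8]]
side catch 81 [[-37.8, -16.6, 25.5], [-23.7, 1.0, 36.2], [-10.0, 19.0, 52.4]]
```

View pics/fin.png

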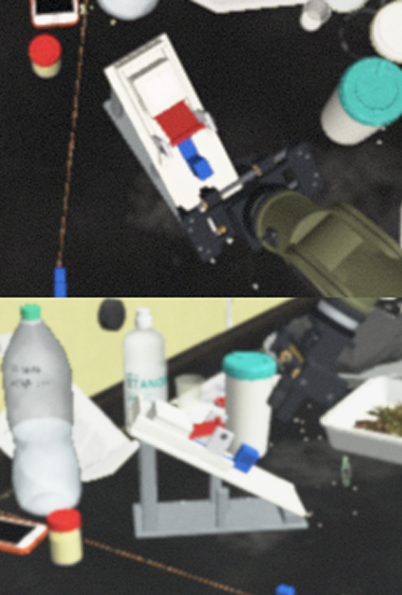

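The picture shows the white box (165,90) up-slope of the lowered red catch (180,122), with the handle (200,165) free. The jar and mug are in place and the gripper is clear. Handing in.

```bash
python3 -c "
from plant import r
print(r.finish_job())"
```

```text
the job is handed in; nothing more can be done
None
```

The middle-sized carrier is in the lane, box end up, let go and resting on the lowered catch; I handed the job in at about 19 s, without the robot touching the catch, jar, mug or dish, but the hand-in returned no verdict.

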